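Shut and fasten the label printer's cover

ROBOT

A 6-joint arm with a two-finger parallel gripper is mounted at the origin on the work surface. World frame = base frame: x ahead of the robot, y to its left, z up, the work surface at z = 0. Lengths are in m, angles in rad, forces in N, time in s.
With the tool pointing down it reaches from about 0.4 to 0.825 m from the base axis. Payload 7 kg.
Tool frame: the origin (TCP) lies at the very end of the fingers, on their centre line; the grasp point (between the pads) lies 19 mm behind it; z points along the fingers, y is the line along which they close (so a half turn about z gives the same grasp; the last joint's range is limited). The gripper opens to 85 mm and grips with 20 to 120 N. Pads are 22 mm wide; open, the fingers measure 114 mm over their backs; the gripper's body (76 mm by 85 mm) begins 54 mm behind the grasp point. The pads swing forward as they close: fully open they stand 13 mm farther back than shut.
Start: joints at [-0.913, 0.359, 0.012, 0, -1.224, -0.288], TCP at [0.244, -0.629, 0.195] pointing down, gripper open.
Joint ranges: [-3.07, 3.07], [-1.43, 2.12], [-1.02, 1.25], [-3.03, 1.67], [-3.05, -0], [-3.03, 3.03]. Speed limits (rad/s): [2.39, 2.39, 3.01, 3.14, 3.14, 3.14].

INTERFACE

Orientations are given as a unit quaternion [x, y, z, w].
In Python, from station import arm, viewer, order, look_for, regions_of gives the robot as it stands.
- The arm moves only by the tool move_arm, never from a script. Its argument "increments" is a list of rows, each a list of 6 numbers: the shift along the tool's x, y, z normalised to -1 to 1, where 1 is 0.1 m, then the turn, a rotation vector about the tool's x, y, z normalised to -1 to 1, where 1 is pi rad. In form: [[tx, ty, tz, ax, ay, az], ...]. A call has 1 to 12 rows; each row is the pose to reach, as a shift and turn from the pose commanded when the call began, along the tool's axes at that moment, turning the shorter way round; what a row does not reach only later rows make up. A row lasts 1/12 s, in which the tool goes at most 41.7 mm and 7.16 degrees, less where a joint would pass 70% of its speed; a pose out of reach is approached as far as the arm can. A call with a number of a shift or a turn outside -1 to 1 is refused whole. A call with a gripper value outside its range is refused whole. "fingers" is the closure, from -1 (fully open) to 1 (shut), set as the call begins (left out, the last holds). The fingers move at their own pace and stop on an object; "force" is the grip in N (left out, the last holds). Time passes only in rows, so rows that repeat a pose let the fingers close. It gives the time, the measured TCP pose, the force, the opening and the grip force at its end, in the units of the state.
- arm.read_state(): the state, without advancing time (a new reading comes with each control period).
- viewer.snapshot(name): name is "scene" or "top"; returns a dict with "img" (400x640x3 uint8, red, green, blue), "vfov" (degrees; the focal length in pixels is half the picture's height over the tangent of half this angle, whatever the lens; pixels are square), "cx", "cy" (the principal point, pixels), "distortion" ([k1, k2, p1, p2, k3] as OpenCV has them; the pictures are not rectified), "T" (4x4, takes a point from camera to world coordinates). Camera axes: x right, y down, z forward; pixel columns grow to the right and rows downward; lengths in m; the calibration is good to about 2 mm. A picture is of the moment at which its call begins. There is no depth.
- order.finish_job(): hands the job in; it is judged then, once.
Trained networks look in a picture, given as the dict that the camera call returned (one of the last four; its "shot" number tells which), for a name from the list of things; names that differ only in an ending like _2 or _b are one class to them, and where a whole thing is asked for, a point or a joint stands for the part that bears it (a point fixed in the world has none). Each returns a list of dicts, best first, with "conf" (0 to 1); they miss things now and then, are a little off and sometimes report something else, mostly with a low value. They report only what shows in the picture. A call takes as long as a camera call.
- look_for(picture, query): "centre" ([x, y, z] in m, in world coordinates, good to about 4 mm: the middle of the surface that is visible of it).
- regions_of(picture, query): "pixels" (400x640 bool, what is visible of it).
The state is a dict: "time_s": time; "joint_pos": joint angles; "qvel": joint speeds; "effort": joint torques, N m; "position": TCP position; "ee_rot": TCP orientation; "wrist_force": force on the tool from outside, world axes, zero at the start; "wrist_torque": the same for the moment, N m; "opening": opening from 0.0 (shut) to 1.0 (fully open); "finger_force": force on a finger pad.
Only numpy, scipy, OpenCV 4.12 (cv2) and the standard library are available. Lean on these libraries where they do the work, as an engineer would, in place of code of your own. Each camera call takes 0.05 s, during which the arm holds its last target. There are 200 camera calls.

TASK

The label printer on the shop counter has been left with its sloping cover standing ajar. Push the cover fully shut, then press its slotted stud in and, keeping it pressed, turn it a quarter turn clockwise until it lines up with its catch; let go so that it drops into the catch and holds. Leave the jars and other goods around the printer standing where they are.

Things in the scene. Friction and masses are not known exactly. Their poses are not given: they have to be found in the camera images.
- printer: grey label printer, fixed, 240 deep (x) by 220 wide (y) by 168 mm high; origin at the centre of its underside, z up; its low front faces its own -x, roughly the robot's left. Flat top strip at the back (x 55 to 120 mm; its round black knob is not part of the job); before it the cover, which when shut falls 30 degrees to the front: its outward normal leans 30 degrees from vertical to -x.
- cover (a joint): opening angle of the cover, rad: 0 fully shut (at its stop), growing as its front edge swings up; starts 0.35 to 0.65. A stiff hinge: it stays where it is left, and 1 to 4 N near its front edge closes it. Grey plate 192 mm long (4 to 196 mm down from the hinge line), 220 mm wide, 6 mm thick.
- cover_hinge (a point): middle of the cover's hinge line, at (50, 0, 168) mm in the printer's frame. It swings with the cover: x points up along the cover, away from its free edge (which lies 196 mm along -x), y along the hinge as the printer's y, z out of the cover. The cover's outer face lies at z = 6 mm; the stud's axis at x = -150 mm, y = 0.
- stud_head (a point): steel slotted stud. The point is on its axis, in the outer face of its round flange (40 mm diameter, 4 mm thick), 18 mm above the cover's outer face when not pressed. On the flange stands a bar 34 long, 14 wide, 20 mm high, its top split lengthwise by a slot 4 wide, 8 mm deep. z outwards along the axis, x along the bar, y across; moves with the stud. At first the bar runs up and down the slope.
- stud_turn (a joint): turn of the stud, rad: 0 with the bar up and down the slope (starts 0 to 0.1), growing clockwise as seen from outside (about its -z), stop at 1.62. Cover shut and stud not pressed, it turns only about 0.18; pressed 5 mm or more it turns freely; from about 1.4 it is over its catch, the bar across the slope. It must be under 0.15 while the cover goes shut, or the cover stays up.
- stud_press (a joint): how far the stud is pressed in along its axis, m: 0 standing out, 0.009 at its stop. A spring pushes it out with 4 N at 0 and 9.5 N at the stop. Press it 0.006 to 0.008 for turning. Let go over its catch, it springs back to about 0.002, locked, and holds the cover shut. Let go half way round, it stays at 0.005.
- jam_jar: dark red jam jar, 66 mm diameter, 85 mm high, loose, near the printer; origin at the centre of its underside
- honey_jar: amber honey jar, 72 mm diameter, 100 mm high, loose, near the printer; origin at the centre of its underside
- sauce_bottle: brown sauce bottle, 52 mm diameter, 160 mm high, loose, near the printer; origin at the centre of its underside
- tea_tin: plain steel tin, 76 mm diameter, 75 mm high, loose, near the printer; origin at the centre of its underside
- gift_box: cardboard box 70 by 100 by 50 mm high, loose, before the printer; origin at the centre of its underside
- soap_bar: paper-wrapped soap bar 55 by 85 by 28 mm high, loose, before the printer; origin at the centre of its underside
- relish_jar: green relish jar, 60 mm diameter, 75 mm high, loose, near the printer; origin at the centre of its underside

How it is judged:
On the way:
1. with the cover shut, the stud is pressed in before it is turned (value of joint cover below 0.03 rad and value of joint stud_press above 0.0045 m and value of joint stud_turn below 0.35 rad), for 0.05 s.
At the end, for the whole second after the job is handed in: The cover is shut (within 0.03 rad), the stud is turned at least 1.3 rad clockwise and has sprung back into its catch (pressed in less than 3.8 mm), with nothing holding it (value of joint cover below 0.03 rad and value of joint stud_turn above 1.3 rad and value of joint stud_press below 0.0038 m); the robot touches nothing.
It fails at once if one of the loose goods around the printer is knocked over or shifted more than 50 mm (distance of any of jam_jar, honey_jar, sauce_bottle, tea_tin, relish_jar, gift_box, soap_bar from where it was at the start of the episode above 0.05 m or angle between any of jam_jar, honey_jar, sauce_bottle, tea_tin, relish_jar, gift_box, soap_bar's own z axis and vertical above 0.6 rad).
It also fails if it takes over 45 s, if anything falls off the work surface, if the arm or the gripper's body presses on something with over 40 N, if the wrist force passes 120 N, or if a joint passes its speed limit or range.

## Working session

There is one attempt and no reset: what is moved stays moved. The work goes in short steps, Python scripts to look and compute and a tool call to move; the robot and the scene stay as the last step left them, time stands still between calls to the robot, and variables do not carry over. Pictures are saved under pics/ and viewed, at most 10 in all, crops included, and the job is handed in when it is done.

Besides the shell and the picture viewer there is one more tool, called after "Call:" by a JSON object that holds its "api" and its "payload". move_arm: Moves the arm, as the interface text tells. Its arguments: {"type":"object","properties":{"increments":{"type":"array"},"fingers":{"type":"number"},"force":{"type":"number"}},"required":["increments"]}

```bash
ls; mkdir -p pics; python3 - <<'E'
from station import arm, viewer, order, look_for, regions_of
import cv2,numpy as np
for n in("scene","top"):
    s=viewer.snapshot(n); cv2.imwrite(f"pics/{n}0.png",s["img"][:,:,::-1])
    print(n,s["vfov"],s["cx"],s["cy"],s["distortion"],np.round(s["T"],3).tolist())
    for q in["printer","cover_hinge","stud_head","jam_jar","honey_jar","sauce_bottle","tea_tin","gift_box","soap_bar","relish_jar"]:
        print(q,[(np.round(d["centre"],3).tolist(),round(d["conf"],2)) for d in look_for(s,q)[:2]])
st=arm.read_state();print(st)
E
```

```text
pics
scene 48.3337787878844 321.13704374536877 192.7767633604744 [-0.09458024  0.          0.          0.          0.        ] [[0.054, 0.776, -0.628, 1.217], [0.999, -0.036, 0.04, -0.033], [0.008, -0.629, -0.777, 0.969], [0.0, 0.0, 0.0, 1.0]]
printer []
cover_hinge [([0.564, -0.097, 0.162], 0.74)]
stud_head [([0.548, -0.041, 0.173], 0.47)]
jam_jar [([0.58, 0.147, 0.067], 0.89)]
honey_jar [([0.495, 0.124, 0.078], 0.82)]
sauce_bottle [([0.635, -0.303, 0.089], 0.61)]
tea_tin [([0.634, -0.304, 0.092], 0.72), ([0.384, 0.119, 0.077], 0.71)]
gift_box [([0.443, 0.038, 0.048], 0.93), ([0.551, -0.038, 0.172], 0.27)]
soap_bar [([0.616, 0.035, 0.031], 0.62)]
relish_jar [([0.526, -0.327, 0.07], 0.94)]
top 42.34465948739098 324.53275632331344 195.98717424296387 [0.03697667 0.         0.         0.         0.        ] [[0.014, -0.997, 0.079, 0.446], [-1.0, -0.013, 0.012, -0.009], [-0.011, -0.079, -0.997, 1.277], [0.0, 0.0, 0.0, 1.0]]
printer [([0.555, -0.136, 0.162], 0.91)]
cover_hinge [([0.548, -0.097, 0.154], 0.89)]
stud_head [([0.546, -0.038, 0.172], 0.54)]
jam_jar [([0.56, 0.146, 0.085], 0.79)
[... 343 characters left out ...]
6)]
{'time_s': 1.1, 'joint_pos': array([-9.12871670e-01,  3.58583196e-01,  1.19204916e-02,  1.70541740e-05,
       -1.22410475e+00, -2.88104871e-01]), 'qvel': array([0.00146165, 0.00095545, 0.00062284, 0.00138262, 0.00031465,
       0.0004434 ]), 'effort': array([ 2.95351072e-05, -5.83002412e+01,  2.93661386e+01,  6.94180191e+00,
       -5.90595064e-04, -2.64251435e-05]), 'position': array([ 0.24395613, -0.62936239,  0.19532513]), 'ee_rot': array([-1.83860811e-01,  9.82952289e-01, -1.65048296e-05, -5.62396398e-07]), 'wrist_force': array([ 0.06080153, -0.69915971,  0.48977607]), 'wrist_torque': array([ 0.00851395, -0.00360754, -0.00919771]), 'finger_force': 0.0, 'opening': 0.9995254044223106}
```

View pics/scene0.png

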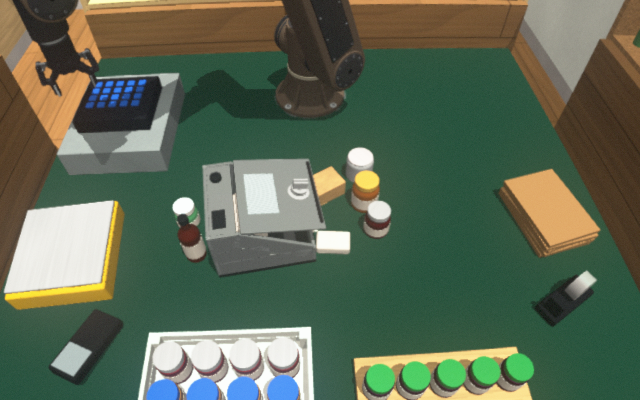

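View pics/top0.png

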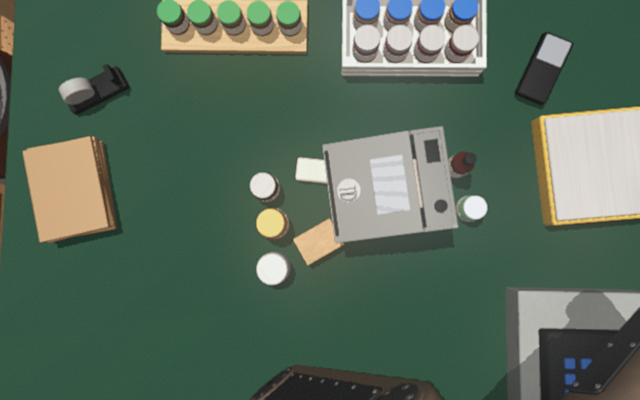

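The front of the printer faces world +y with a slight yaw. The strip's corners are near (444,128), (457,230) in the top view, the free edge near (325,144)–(338,242), and the stud near (348,190). I'll zoom in for accurate corner positions.

```bash
python3 - <<'E'
import cv2
a=cv2.imread("pics/top0.png")[115:255,310:470];b=cv2.imread("pics/scene0.png")[145:285,190:350]
cv2.imwrite("pics/topz.png",cv2.resize(a,None,fx=5,fy=5,interpolation=cv2.INTER_CUBIC)[:600])
cv2.imwrite("pics/scz.png",cv2.resize(b,None,fx=5,fy=5,interpolation=cv2.INTER_CUBIC)[:600])
E
```

```text
(no output)
```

View pics/topz.png

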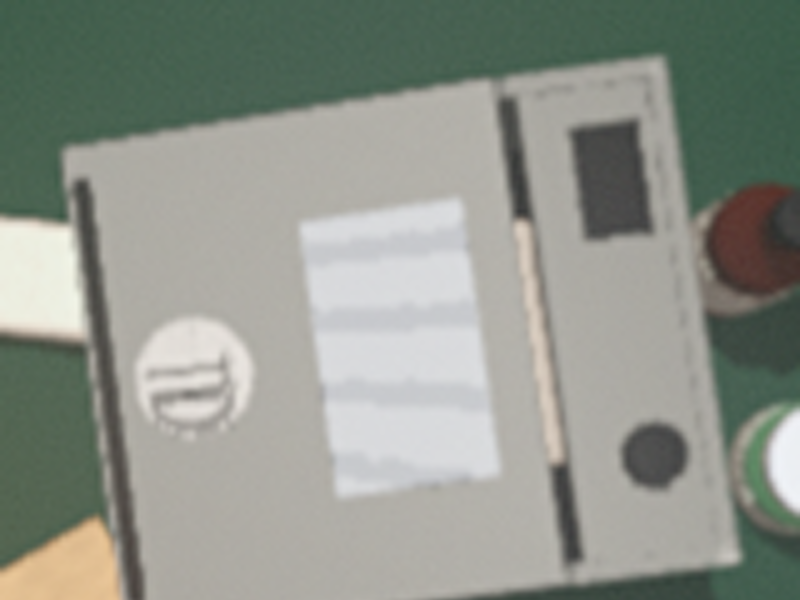

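View pics/scz.png

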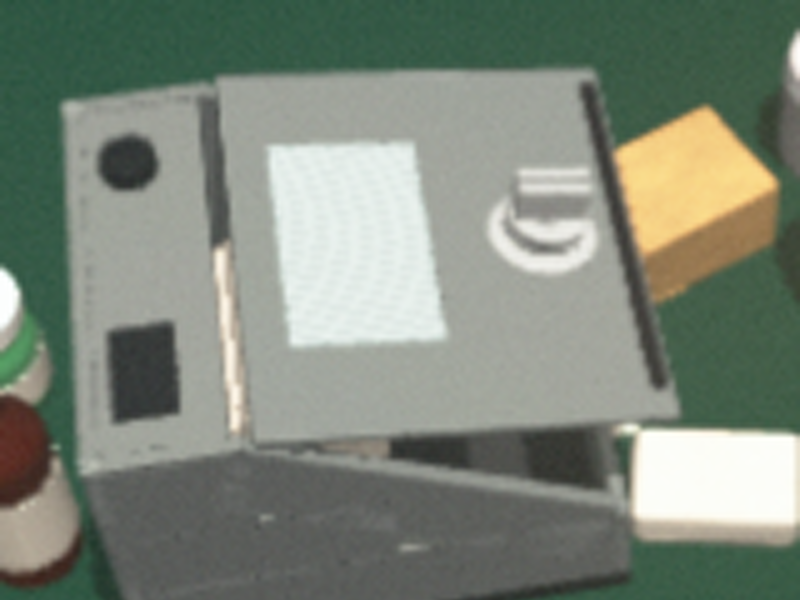

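```bash
cat > h.py <<'E'
import numpy as np,cv2
from scipy.optimize import least_squares
from scipy.spatial.transform import Rotation as R
def K(s): f=200/np.tan(np.radians(s["vfov"])/2); return np.array([[f,0,s["cx"]],[0,f,s["cy"]],[0,0,1.]])
def proj(s,P):
    Ti=np.linalg.inv(s["T"]); P=np.atleast_2d(P)@Ti[:3,:3].T+Ti[:3,3]
    return cv2.projectPoints(P,np.zeros(3),np.zeros(3),K(s),np.array(s["distortion"]))[0][:,0]
def Tp(x,y,yaw):
    T=np.eye(4);T[:3,:3]=R.from_euler('z',yaw).as_matrix();T[:3,3]=[x,y,0];return T
def Th(a): # hinge frame in printer: shut = tilt so -x points down-forward 30deg
    T=np.eye(4);T[:3,:3]=R.from_euler('y',-(np.pi/6)+a).as_matrix();T[:3,3]=[.05,0,.168];return T
ap=lambda T,p:T[:3,:3]@np.array(p)+T[:3,3]
E
python3 - <<'E'
from station import viewer
from h import *
s=viewer.snapshot("scene");t=viewer.snapshot("top")
sc=lambda u,v,o:[(u+.5)/5-.5+o[0],(v+.5)/5-.5+o[1]]
S=(190,145);O=(310,115)
obs=[(s,sc(62,103,S),'p',(.12,-.11,.168)),(s,sc(82,472,S),'p',(.12,.11,.168)),(s,sc(597,70,S),'c',(-.196,-.11,.006)),(s,sc(678,414,S),'c',(-.196,.11,.006)),
(t,sc(664,57,O),'p',(.12,.11,.168)),(t,sc(741,560,O),'p',(.12,-.11,.168)),(t,sc(63,149,O),'c',(-.196,.11,.006)),(s,sc(218,78,S),'c',(-.004,-.11,.006)),(s,sc(253,441,S),'c',(-.004,.11,.006))]
def f(q):
    T=Tp(*q[:3]);H=T@Th(q[3])
    return np.concatenate([proj(a,ap(T if k=='p' else H,p))[0]-uv for a,uv,k,p in obs])
print(Th(0)[:3,2])
r=least_squares(f,[.55,-.1,-1.5,.5]);print(np.round(r.x,4),np.round(r.fun.reshape(-1,2),1).tolist())
T=Tp(*r.x[:3])
for a in(r.x[3],0):
    H=T@Th(a);print("stud",ap(H,(-.15,0,.024)),"free",ap(H,(-.19,0,.006)),"normal",H[:3,2],"xdir",H[:3,0])
E
```

```text
[-0.5       -0.         0.8660254]
[ 0.5617 -0.1436 -1.429   0.3561] [[-0.2, 0.3], [-1.3, 1.2], [-0.7, -0.4], [0.3, 0.8], [-1.0, 0.7], [-1.3, 1.1], [-1.6, 0.3], [-1.2, -0.4], [-0.9, 0.6]]
stud [ 0.54734876 -0.04268981  0.16665665] free [ 0.54219997 -0.0066161   0.14223991] normal [-0.02355667  0.16504378  0.98600489] xdir [ 0.13932038 -0.97611242  0.16671643]
stud [ 0.54876148 -0.05258762  0.11378461] free [ 0.54513846 -0.02720385  0.07819615] normal [-0.07064893  0.49498356  0.8660254 ] xdir [ 0.12236754 -0.85733668  0.5       ]
```

Pose fitted: printer at (0.562, −0.144), yaw −1.43, cover about 0.36 rad open. First I'll go up and across, above everything.

Call:
{"api": "move_arm", "payload": {"increments": [[-1,0.96,-1,0,0,0],[-1,0.96,-1,0,0,0],[-1,0.96,-1,0,0,0],[-1,0.96,-1,0,0,0],[-1,0.96,-1,0,0,0],[-1,0.96,-1,0,0,0]], "fingers": -1}}

```text
time_s: 1.7
position: [0.304, -0.503, 0.2983]
ee_rot: [-0.185, 0.983, -0.002, 0.002]
wrist_force: [0.7, -0.6, -0.1]
opening: 0.999
finger_force: 0.0
```

Call:
{"api": "move_arm", "payload": {"increments": [[-1,0.96,-0.4,0,0,0],[-1,0.96,-0.4,0,0,0],[-1,0.96,-0.4,0,0,0],[-1,0.96,-0.4,0,0,0],[-1,0.96,-0.4,0,0,0]]}}

```text
time_s: 2.12
position: [0.3623, -0.3763, 0.3362]
ee_rot: [-0.185, 0.983, -0.0, 0.001]
wrist_force: [-0.2, -0.4, -0.4]
opening: 0.998
finger_force: 0.0
```

Call:
{"api": "move_arm", "payload": {"increments": [[-1,0.96,0,0,0,0],[-1,0.96,0,0,0,0],[-1,0.96,0,0,0,0],[-1,0.96,0,0,0,0],[-1,0.96,0,0,0,0]]}}

```text
time_s: 2.53
position: [0.4204, -0.2507, 0.3341]
ee_rot: [-0.185, 0.983, 0.001, -0.001]
wrist_force: [-0.0, -0.5, 0.3]
opening: 1.002
finger_force: 0.0
```

Call:
{"api": "move_arm", "payload": {"increments": [[-1,0.96,0,0,0,0],[-1,0.96,0,0,0,0],[-1,0.96,0,0,0,0],[-1,0.96,0,0,0,0],[-1,0.96,0,0,0,0]]}}

```text
time_s: 2.95
position: [0.4791, -0.1254, 0.3337]
ee_rot: [-0.185, 0.983, 0.0, -0.001]
wrist_force: [-0.4, 0.4, -0.1]
opening: 1.002
finger_force: 0.0
```

Call:
{"api": "move_arm", "payload": {"increments": [[-1,0.96,0,0,0,0],[-1,0.96,0,0,0,0],[-1,0.96,0,0,0,0],[-1,0.96,0,0,0,0],[-1,0.96,0,0,0,0]]}}

```text
time_s: 3.37
position: [0.5378, -0.0, 0.3333]
ee_rot: [-0.185, 0.983, -0.0, -0.002]
wrist_force: [0.3, -1.0, -0.5]
opening: 1.002
finger_force: 0.0
```

```bash
cat >> h.py <<'E'
H=Tp(.5617,-.1436,-1.429)@Th(0)
Rt=H[:3,:3]@np.diag([1,-1,-1])
def plan(p,Rg=Rt):  # p in shut hinge frame
    from station import arm
    s=arm.read_state();Rc=R.from_quat(s["ee_rot"])
    print("shift",np.round(Rc.inv().apply(ap(H,p)-s["position"])/.1,3),"turn",np.round((Rc.inv()*R.from_matrix(Rg)).as_rotvec()/np.pi,4))
    cur();return s
def cur():
    from station import arm
    s=arm.read_state();Rc=R.from_quat(s["ee_rot"])
    print("hinge-frame mm",np.round(H[:3,:3].T@(s["position"]-H[:3,3])*1000,1),"rot err deg",np.round(np.degrees((R.from_matrix(Rt).inv()*Rc).as_rotvec()),2),"F tool",np.round(Rc.inv().apply(s["wrist_force"]),1),"M",np.round(Rc.inv().apply(s["wrist_torque"]),2),"j",np.round(s["joint_pos"],2),s["time_s"],s["opening"])
E
python3 -c "
from h import *
plan((-.15,0,.13))"
```

```text
shift [-0.036 -0.014  1.277] turn [ 0.1123  0.1399 -0.4163]
hinge-frame mm [-86.7  -3.4 240.9] rot err deg [-20.22 -25.18  74.94] F tool [ 0.1 -1.   0.5] M [-0.02 -0.    0.07] j [ 0.36  0.07 -0.05 -0.   -1.45 -1.56] 3.3667 1.0023733169444156
```

Call:
{"api": "move_arm", "payload": {"increments": [[-0.04,-0.01,0.9,0.1123,0.1399,-0.4163],[-0.04,-0.01,0.9,0.1123,0.1399,-0.4163],[-0.04,-0.01,0.9,0.1123,0.1399,-0.4163],[-0.04,-0.01,0.9,0.1123,0.1399,-0.4163],[-0.04,-0.01,0.9,0.1123,0.1399,-0.4163],[-0.04,-0.01,0.9,0.1123,0.1399,-0.4163],[-0.04,-0.01,0.9,0.1123,0.1399,-0.4163],[-0.04,-0.01,0.9,0.1123,0.1399,-0.4163],[-0.04,-0.01,0.9,0.1123,0.1399,-0.4163],[-0.04,-0.01,0.9,0.1123,0.1399,-0.4163],[-0.04,-0.01,0.9,0.1123,0.1399,-0.4163],[-0.04,-0.01,0.9,0.1123,0.1399,-0.4163]]}}

```text
time_s: 4.37
position: [0.5401, -0.0025, 0.2443]
ee_rot: [0.731, -0.631, 0.196, 0.171]
wrist_force: [0.6, -0.5, 0.2]
opening: 1.0
finger_force: 0.0
```

Call:
{"api": "move_arm", "payload": {"increments": [[0,0,0,0,0,0],[0,0,0,0,0,0]]}}

```text
time_s: 4.53
position: [0.5405, -0.0015, 0.2451]
ee_rot: [0.728, -0.635, 0.196, 0.169]
wrist_force: [0.1, -0.7, -0.5]
opening: 1.001
finger_force: 0.0
```

```bash
python3 -c "
from h import *
plan((-.15,0,.12))"
```

```text
shift [-0.208 -0.007  0.437] turn [-0.0001  0.0004 -0.0019]
hinge-frame mm [-129.1   -0.9  163.6] rot err deg [ 0.01 -0.07  0.34] F tool [ 0.3 -0.   0.8] M [ 0.01 -1.57 -0.03] j [ 0.69  0.15 -0.45  0.46 -1.29 -0.76] 4.5333 1.0009444792550275
```

Call:
{"api": "move_arm", "payload": {"increments": [[-0.21,-0.01,0.3,0,0,-0.002],[-0.21,-0.01,0.3,0,0,-0.002],[-0.21,-0.01,0.3,0,0,-0.002],[-0.21,-0.01,0.3,0,0,-0.002]]}}

```text
time_s: 4.87
position: [0.542, 0.0024, 0.21]
ee_rot: [0.73, -0.632, 0.196, 0.169]
wrist_force: [-0.4, 0.3, 0.8]
opening: 1.0
finger_force: 0.0
```

```bash
python3 -c "
from h import *
from station import *
cur()
s=viewer.snapshot('scene');cv2.imwrite('pics/s1.png',cv2.resize(s['img'][120:270,180:380,::-1],None,fx=4,fy=4,interpolation=cv2.INTER_CUBIC))"
```

```text
hinge-frame mm [-149.8    1.2  135.1] rot err deg [ 0.1  -0.03 -0.08] F tool [ 0.1  0.3 -0.8] M [ 0.02 -1.59  0.02] j [ 0.69  0.18 -0.5   0.47 -1.22 -0.79] 4.8667 0.9996852892192704
```

View pics/s1.png

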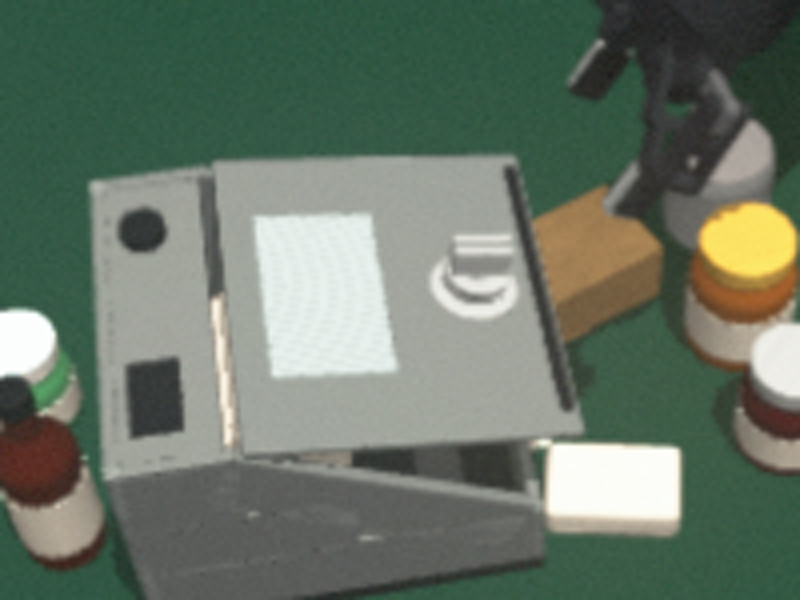

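Call:
{"api": "move_arm", "payload": {"increments": [[0,0.01,0.2,0,0,0],[0,0.01,0.4,0,0,0],[0,0.01,0.6,0,0,0],[0,0.01,0.75,0,0,0],[0,0.01,0.8,0,0,0],[0,0.01,0.85,0,0,0],[0,0.01,0.9,0,0,0],[0,0.01,0.95,0,0,0],[0,0.01,1,0,0,0]]}}

```text
time_s: 5.67
position: [0.5483, -0.0465, 0.1226]
ee_rot: [0.731, -0.632, 0.196, 0.168]
wrist_force: [0.5, 0.2, 0.3]
opening: 0.999
finger_force: 0.0
```

```bash
python3 -c "
from h import *
cur()"
```

```text
hinge-frame mm [-150.9    0.5   34.7] rot err deg [ 0.19 -0.06 -0.17] F tool [ 0.  -0.6 -0.3] M [-0.03 -1.58 -0.01] j [ 0.59  0.25 -0.66  0.57 -0.98 -0.85] 5.6667 0.9993349468928736
```

Call:
{"api": "move_arm", "payload": {"increments": [[0,0,0.05,0,0,0],[0,0,0.1,0,0,0],[0,0,0.15,0,0,0],[0,0,0.2,0,0,0]]}}

```text
time_s: 6.0
position: [0.5492, -0.0568, 0.1045]
ee_rot: [0.731, -0.631, 0.196, 0.169]
wrist_force: [-0.0, 0.8, 1.2]
opening: 0.998
finger_force: 0.7
```

```bash
python3 -c "
from h import *
from station import *
cur()
s=viewer.snapshot('scene');cv2.imwrite('pics/s2.png',cv2.resize(s['img'][120:270,180:380,::-1],None,fx=4,fy=4,interpolation=cv2.INTER_CUBIC))"
```

```text
hinge-frame mm [-1.51e+02 -1.00e-01  1.39e+01] rot err deg [ 0.12 -0.03 -0.2 ] F tool [-0.1 -0.1 -1.4] M [-0.06 -1.72 -0.01] j [ 0.57  0.27 -0.69  0.6  -0.93 -0.87] 6.0 0.998293145526233
```

View pics/s2.png

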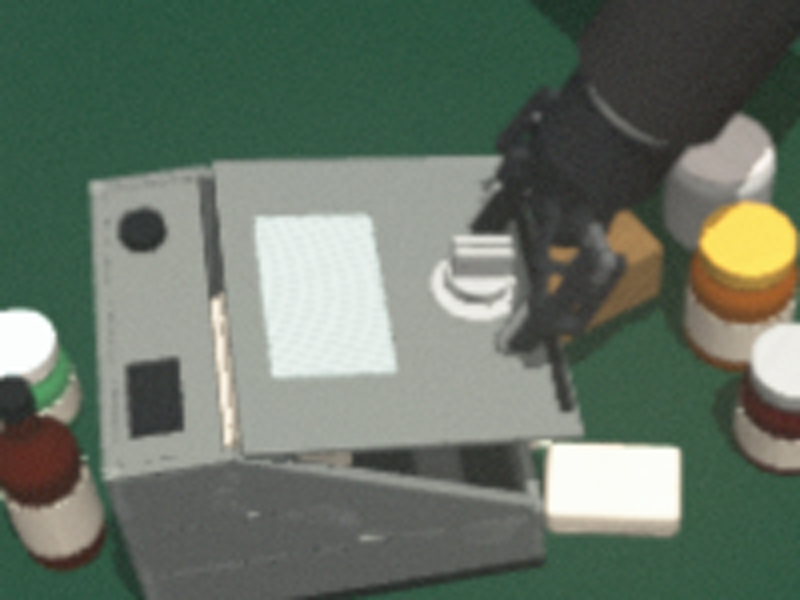

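```bash
python3 -c "
from h import *
from station import *
st=arm.read_state();Rc=R.from_quat(st['ee_rot']).as_matrix()
s=viewer.snapshot('scene');t=viewer.snapshot('top')
for off in [(0,.0425,-.013),(0,-.0425,-.013),(0,.0425,-.033),(0,-.0425,-.033),(0,0,0),(0,-.042,0)]:
  print(off,(proj(s,st['position']+Rc@np.array(off))[0]-[180,120])*4,(proj(t,st['position']+Rc@np.array(off))[0]-[300,110])*5)
HO=Tp(.5617,-.1436,-1.429)@Th(.356)
for p in [(-.196,.11,.006),(-.15,0,.006),(-.15,.042,.006),(-.15,0,.044)]: print(p,(proj(s,ap(HO,p))[0]-[180,120])*4)
cv2.imwrite('pics/t2.png',cv2.resize(t['img'][110:230,300:460,::-1],None,fx=5,fy=5,interpolation=cv2.INTER_CUBIC))"
```

```text
(0, 0.0425, -0.013) [452.34392934 269.53471455] [259.3936373  503.49561295]
(0, -0.0425, -0.013) [475.17016758 377.88493355] [233.89171857 317.51403771]
(0, 0.0425, -0.033) [467.25402538 249.19303208] [238.65302719 504.44540374]
(0, -0.0425, -0.033) [491.08364938 357.80257453] [212.89411541 315.67504563]
(0, 0, 0) [453.65294722 335.31531406] [259.83650226 410.51830534]
(0, -0.042, 0) [464.88907768 390.01984605] [247.35958065 319.7577343 ]
(-0.196, 0.11, 0.006) [582.10841122 432.8568576 ]
(-0.15, 0, 0.006) [470.22803061 286.8146186 ]
(-0.15, 0.042, 0.006) [481.97164058 342.12598806]
(-0.15, 0, 0.044) [478.95615493 244.2454928 ]
```

View pics/t2.png

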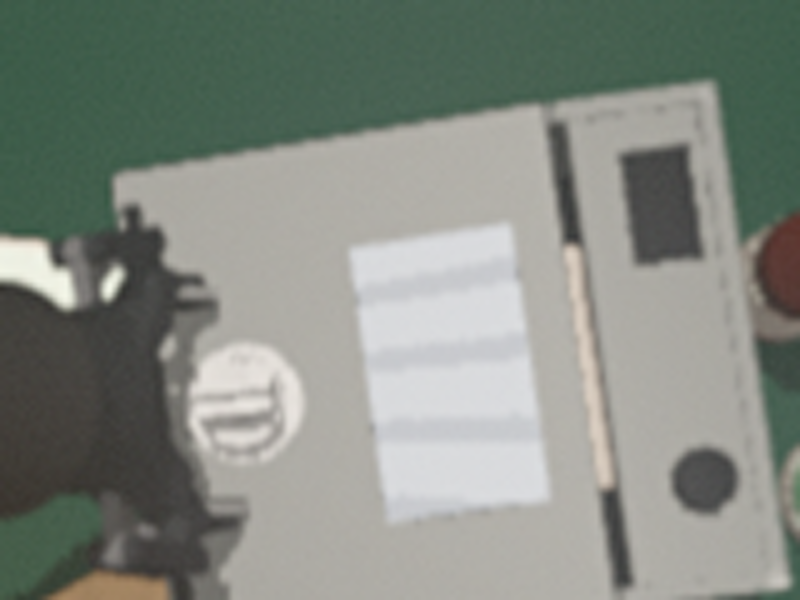

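The tips stand farther behind the TCP than I assumed: in the top crop they end at (218,300) and (240,510), and they are only now touching the cover. I'll keep pushing in small steps and watch the force.

Call:
{"api": "move_arm", "payload": {"increments": [[0,0,0.06,0,0,0],[0,0,0.12,0,0,0],[0,0,0.18,0,0,0],[0,0,0.2,0,0,0],[0,0,0.2,0,0,0]]}}

```text
time_s: 6.57
position: [0.55, -0.0672, 0.0869]
ee_rot: [0.731, -0.632, 0.195, 0.17]
wrist_force: [-0.2, 0.1, 0.7]
opening: 0.998
finger_force: 0.0
```

```bash
python3 -c "
from h import *
from station import *
cur()
t=viewer.snapshot('top');s=viewer.snapshot('scene')
o=np.vstack([cv2.resize(s['img'][140:260,180:380,::-1],None,fx=2.5,fy=2.5),cv2.resize(t['img'][110:230,280:480,::-1],None,fx=2.5,fy=2.5)])
cv2.imwrite('pics/t3.png',o)"
```

```text
hinge-frame mm [-150.7   -0.7   -6.6] rot err deg [ 0.03  0.   -0.21] F tool [ 0.3  0.2 -0.6] M [-0.01 -1.66 -0.02] j [ 0.55  0.29 -0.72  0.64 -0.89 -0.89] 6.5667 0.9976943435163889
```

View pics/t3.png

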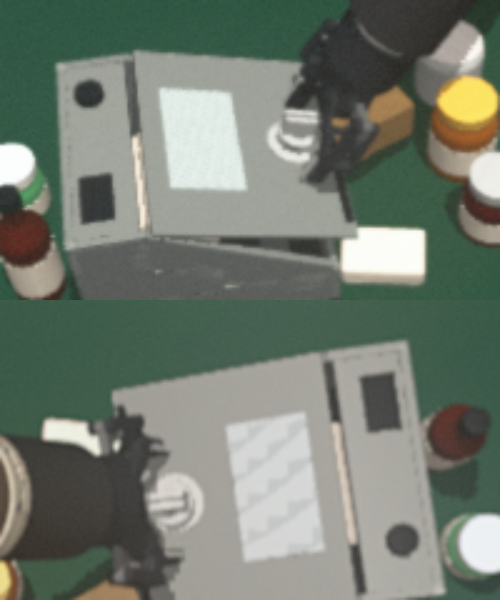

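Call:
{"api": "move_arm", "payload": {"increments": [[0,0,0.05,0,0,0],[0,0,0.1,0,0,0],[0,0,0.12,0,0,0],[0,0,0.12,0,0,0]]}}

```text
time_s: 7.0
position: [0.551, -0.073, 0.0766]
ee_rot: [0.731, -0.632, 0.195, 0.17]
wrist_force: [0.2, 0.8, -0.8]
opening: 1.002
finger_force: 0.0
```

```bash
cat >> h.py <<'E'
def angle():
    from station import viewer,regions_of
    s=viewer.snapshot("scene"); r=regions_of(s,"cover_hinge")
    if not r: return print("none")
    m=r[0]["pixels"];T=Tp(.5617,-.1436,-1.429)
    # lowest-right corner of the cover (max u+2v)
    v,u=np.nonzero(m);i=np.argmax(u+2*v);ob=np.array([u[i],v[i]])
    g=np.linspace(-.1,.45,111);e=[np.linalg.norm(proj(s,ap(T@Th(a),(-.196,.11,.006)))[0]-ob) for a in g]
    print("corner",ob,"angle",g[np.argmin(e)],"res",min(e),"conf",r[0]["conf"])
E
python3 -c "
from h import *
cur();angle()"
```

```text
hinge-frame mm [-150.8   -0.6  -18.4] rot err deg [ 0.05 -0.01 -0.2 ] F tool [-1.  -0.3  0.4] M [ 0.03 -1.56 -0.03] j [ 0.53  0.31 -0.74  0.66 -0.86 -0.9 ] 7.0 1.002232272838345
corner [320 238] angle 0.145 res 1.2591112225551568 conf 0.9
```

The cover is at about 0.145 rad. With the fingers open, the palm would reach the stud before the cover shut. I'll retract, close the fingers, and push beside the stud instead.

Call:
{"api": "move_arm", "payload": {"increments": [[0,0,-0.4,0,0,0],[0,0,-0.8,0,0,0],[0,0.3,-0.9,0,0,0],[-0.2,0.6,-0.9,0,0,0],[-0.2,0.6,-0.9,0,0,0],[-0.2,0.6,-0.9,0,0,0]]}}

```text
time_s: 7.6
position: [0.4822, -0.019, 0.1455]
ee_rot: [0.732, -0.631, 0.196, 0.169]
wrist_force: [0.8, 0.3, 0.0]
opening: 1.001
finger_force: 0.0
```

Call:
{"api": "move_arm", "payload": {"increments": [[0,0,0.1,0,0,0],[0,0,0.2,0,0,0],[0,0,0.2,0,0,0],[0,0,0.2,0,0,0],[0,0,0.2,0,0,0],[0,0,0.2,0,0,0]], "fingers": 1, "force": 40}}

```text
time_s: 8.1
position: [0.485, -0.0293, 0.1282]
ee_rot: [0.731, -0.632, 0.196, 0.169]
wrist_force: [-0.2, 0.6, 0.3]
opening: 0.145
finger_force: 0.0
```

```bash
python3 -c "
from h import *
cur();angle()"
```

```text
hinge-frame mm [-170.6  -59.8   52.5] rot err deg [ 0.13 -0.03 -0.17] F tool [-0.4  0.1 -0.6] M [-0.02 -1.61 -0.01] j [ 0.71  0.17 -0.75  0.52 -1.02 -0.92] 8.1 0.14514789811278875
corner [319 237] angle 0.15 res 2.6318999770640237 conf 0.6
```

Call:
{"api": "move_arm", "payload": {"increments": [[0,0,0.1,0,0,0],[0,0,0.2,0,0,0],[0,0,0.25,0,0,0],[0,0,0.3,0,0,0],[0,0,0.34,0,0,0],[0,0,0.37,0,0,0],[0,0,0.4,0,0,0],[0,0,0.4,0,0,0]]}}

```text
time_s: 8.87
position: [0.4872, -0.0495, 0.0929]
ee_rot: [0.731, -0.632, 0.196, 0.169]
wrist_force: [0.2, -0.5, -0.5]
opening: -0.004
finger_force: 0.0
```

```bash
python3 -c "
from h import *
cur();angle()"
```

```text
hinge-frame mm [-170.6  -60.4   11.8] rot err deg [ 0.08 -0.02 -0.2 ] F tool [ 0.2 -0.1  0.7] M [-0.05 -1.54  0.01] j [ 0.66  0.21 -0.81  0.58 -0.92 -0.96] 8.8667 -0.0036973540986324784
corner [319 238] angle 0.135 res 2.1140351865204994 conf 0.96
```

Call:
{"api": "move_arm", "payload": {"increments": [[0,0,0.05,0,0,0],[0,0,0.1,0,0,0],[0,0,0.13,0,0,0],[0,0,0.16,0,0,0],[0,0,0.18,0,0,0],[0,0,0.2,0,0,0],[0,0,0.2,0,0,0]]}}

```text
time_s: 9.55
position: [0.4887, -0.0594, 0.0755]
ee_rot: [0.731, -0.632, 0.196, 0.169]
wrist_force: [0.7, 0.1, 0.3]
opening: 0.002
finger_force: 0.0
```

```bash
python3 -c "
from h import *
cur();angle()"
```

```text
hinge-frame mm [-170.6  -60.4   -8.2] rot err deg [ 0.08 -0.02 -0.2 ] F tool [ 0.2 -0.7 -0.2] M [-0.01 -1.62  0.  ] j [ 0.63  0.23 -0.85  0.62 -0.86 -0.98] 9.55 0.001943519186103059
corner [319 238] angle 0.135 res 2.1140351865204994 conf 0.79
```

```bash
python3 -c "
from h import *
from station import *
t=viewer.snapshot('top');s=viewer.snapshot('scene')
st=arm.read_state()
for c,o in((s,[220,150]),(t,[290,125])): print((proj(c,st['position'])[0]-o)*[6.15,5.77], (proj(c,st['position']-.05*R.from_quat(st['ee_rot']).as_matrix()[:,2])[0]-o)*[6.15,5.77])
o=np.vstack([cv2.resize(s['img'][150:202+50,220:350,::-1],(800,300) if 0 else (400*1,300)),cv2.resize(t['img'][125:227,290:420,::-1],(400,300))])
a=cv2.resize(s['img'][150:254,220:350,::-1],(750,600),interpolation=cv2.INTER_CUBIC)
b=cv2.resize(t['img'][125:229,290:420,::-1],(750,600),interpolation=cv2.INTER_CUBIC)
cv2.imwrite('pics/t4.png',np.hstack([cv2.resize(a,(400,320),interpolation=cv2.INTER_AREA),cv2.resize(b,(400,320),interpolation=cv2.INTER_AREA)]))
for n,p in((s,'s'),(t,'t')):
  for q in('stud_head','cover_hinge'): print(p,q,[(np.round(d['centre'],4).tolist(),round(d['conf'],2)) for d in look_for(n,q)[:1]])"
```

```text
[447.68066176 242.7213607 ] [503.73900482 171.49795001]
[381.39206877 541.5249139 ] [318.34283573 546.11196844]
s stud_head [([0.5497, -0.0415, 0.1421], 0.56)]
s cover_hinge [([0.5684, -0.1072, 0.1455], 0.89)]
t stud_head [([0.541, -0.0451, 0.1384], 0.5)]
t cover_hinge [([0.555, -0.1068, 0.138], 0.8)]
```

View pics/t4.png

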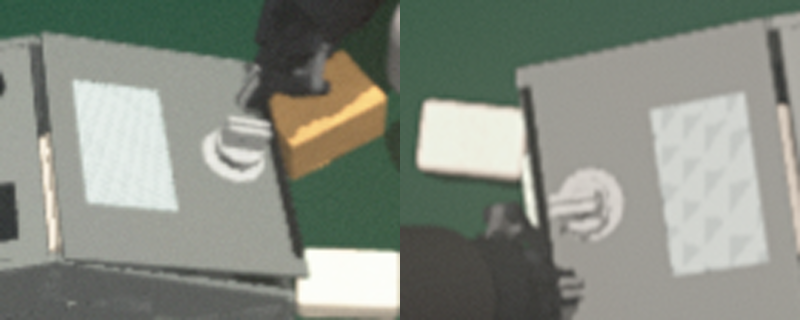

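```bash
python3 -c "
from h import *
from station import *
s=viewer.snapshot('scene')
for z in (0,.013,.03,.043):
  for y in(-.0425,.0425): print(z,y,((proj(s,ap(H,(-.1498,.0012+y,.135+z)))[0]-[180,120])*4).round())
T=s['T'];print(T[:3,3])
"
```

```text
0 -0.0425 [537. 155.]
0 0.0425 [565. 265.]
0.013 -0.0425 [548. 140.]
0.013 0.0425 [577. 250.]
0.03 -0.0425 [563. 120.]
0.03 0.0425 [593. 230.]
0.043 -0.0425 [574. 105.]
0.043 0.0425 [605. 215.]
[ 1.21655059 -0.0326305   0.96921375]
```

In free air too, the visible fingertips sit about 37 mm (closed) behind the reported TCP, so that offset is real and the contact behaviour agrees with it. I'll continue pushing.

Call:
{"api": "move_arm", "payload": {"increments": [[0,0,0.05,0,0,0],[0,0,0.1,0,0,0],[0,0,0.13,0,0,0],[0,0,0.16,0,0,0],[0,0,0.18,0,0,0],[0,0,0.18,0,0,0]]}}

```text
time_s: 10.5
position: [0.4897, -0.0686, 0.0598]
ee_rot: [0.731, -0.632, 0.195, 0.17]
wrist_force: [-0.3, 0.2, -0.7]
opening: -0.001
finger_force: 0.0
```

```bash
python3 -c "
from h import *
cur();angle()"
```

```text
hinge-frame mm [-170.5  -60.7  -26.5] rot err deg [ 0.05  0.   -0.2 ] F tool [-0.6  0.3  0.5] M [-0.04 -1.61  0.02] j [ 0.6   0.25 -0.88  0.66 -0.82 -1.01] 10.5 -0.0010142538947932045
corner [316 244] angle 0.01999999999999999 res 1.0695141498590748 conf 0.83
```

Nearly shut (about 0.02). Now small steps until the force rises.

Call:
{"api": "move_arm", "payload": {"increments": [[0,0,0.015,0,0,0],[0,0,0.03,0,0,0],[0,0,0.03,0,0,0]]}}

```text
time_s: 10.85
position: [0.4903, -0.0697, 0.0575]
ee_rot: [0.731, -0.631, 0.196, 0.169]
wrist_force: [-0.2, -0.0, -0.2]
opening: -0.003
finger_force: 0.0
```

Call:
{"api": "move_arm", "payload": {"increments": [[0,0,0.01,0,0,0],[0,0,0.02,0,0,0],[0,0,0.02,0,0,0]]}}

```text
time_s: 11.1
position: [0.4907, -0.0701, 0.0567]
ee_rot: [0.731, -0.631, 0.196, 0.169]
wrist_force: [-11.1, 9.1, 15.4]
opening: 0.001
finger_force: 8.9
```

```bash
python3 -c "
from h import *
cur();angle()"
```

```text
hinge-frame mm [-170.6  -59.9  -30. ] rot err deg [ 0.18 -0.02 -0.19] F tool [ -1.5   9.6 -18.6] M [-3.41 -2.46 -0.01] j [ 0.6   0.25 -0.88  0.68 -0.8  -1.02] 11.1 0.0009669834708516756
corner [315 245] angle -0.0050000000000000044 res 1.1900302141267978 conf 0.69
```

The cover is on its stop, with the closed tips about 35.5 mm behind the TCP. Next I'll retract, open the fingers and move over the stud.

Call:
{"api": "move_arm", "payload": {"increments": [[0,0,-0.3,0,0,0],[0,0,-0.7,0,0,0],[0,0,-0.8,0,0,0],[0,0,-0.8,0,0,0]], "fingers": -1}}

```text
time_s: 11.53
position: [0.4866, -0.0283, 0.1276]
ee_rot: [0.732, -0.631, 0.196, 0.166]
wrist_force: [0.4, 0.1, -0.4]
opening: 0.566
finger_force: 0.0
```

Call:
{"api": "move_arm", "payload": {"increments": [[0.1,-0.3,0,0,0,0],[0.21,-0.6,0,0,0,0.001],[0.21,-0.6,0,0,0,0.001],[0.21,-0.6,0,0,0,0.001],[0.21,-0.6,0,0,0,0.001],[0.21,-0.6,0,0,0,0.001]]}}

```text
time_s: 12.03
position: [0.5456, -0.0409, 0.135]
ee_rot: [0.73, -0.633, 0.196, 0.17]
wrist_force: [-0.4, -0.1, -0.3]
opening: 0.999
finger_force: 0.0
```

```bash
python3 -c "
from h import *
from station import *
cur();angle()
t=viewer.snapshot('top');s=viewer.snapshot('scene')
a=cv2.resize(s['img'][140:220,240:350,::-1],(550,400),interpolation=cv2.INTER_CUBIC)
b=cv2.resize(t['img'][140:240,300:400,::-1],(400,400),interpolation=cv2.INTER_CUBIC)
cv2.imwrite('pics/t5.png',cv2.resize(np.hstack([a,b]),(800,337),interpolation=cv2.INTER_AREA))
st=arm.read_state();Rc=R.from_quat(st['ee_rot']).as_matrix()
k=800/950
sp=lambda P:(proj(s,P)[0]-[240,140])*5*k
tp=lambda P:((proj(t,P)[0]-[300,140])*4+[550,0])*k
for y in(-.0425,.0425):
  P=st['position']+Rc@np.array([0,y,-.0485]);print('tip',sp(P).round(),tp(P).round())
for p in[(-.15,0,.024),(-.167,0,.044),(-.133,0,.044)]:print(p,sp(ap(H,p)).round(),tp(ap(H,p)).round())
for n in(s,t): print([(np.round(H[:3,:3].T@(np.array(d['centre'])-H[:3,3]),4).tolist(),round(d['conf'],2)) for d in look_for(n,'stud_head')[:2]])"
```

```text
hinge-frame mm [-149.8   -1.4   48.4] rot err deg [ 0.02  0.   -0.04] F tool [-0.1  0.4  0.3] M [-0.02 -1.6   0.01] j [ 0.61  0.24 -0.64  0.55 -1.02 -0.84] 12.0333 0.9991284669048768
corner [314 245] angle -0.015 res 1.948091826112882 conf 0.64
tip [308. 235.] [569. 108.]
tip [280. 120.] [587. 240.]
(-0.15, 0, 0.024) [232. 258.] [632. 174.]
(-0.167, 0, 0.044) [274. 242.] [595. 178.]
(-0.133, 0, 0.044) [222. 231.] [640. 170.]
[([-0.1455, 0.0002, 0.0334], 0.53)]
[([-0.1477, -0.0037, 0.0326], 0.81)]
```

View pics/t5.png

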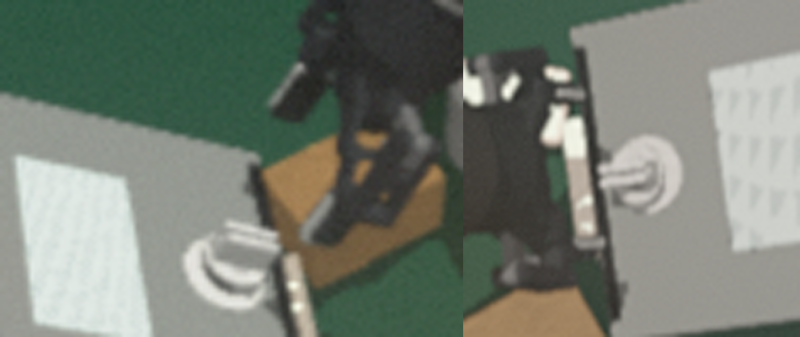

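The stud and fingertips match the predictions: bar at about (228–275, 223–240), lower tip at (312,235). Going down over the bar and gripping.

Call:
{"api": "move_arm", "payload": {"increments": [[0,-0.01,0.15,0,0,0],[0,-0.01,0.3,0,0,0],[0,-0.01,0.45,0,0,0],[0,-0.01,0.56,0,0,0],[0,-0.01,0.56,0,0,0]]}}

```text
time_s: 12.75
position: [0.5503, -0.0691, 0.0856]
ee_rot: [0.73, -0.633, 0.195, 0.17]
wrist_force: [-1.0, -0.4, -0.6]
opening: 0.999
finger_force: 0.0
```

Call:
{"api": "move_arm", "payload": {"increments": [[0,0,0,0,0,0],[0,0,0,0,0,0],[0,0,0,0,0,0],[0,0,0,0,0,0],[0,0,0,0,0,0],[0,0,0,0,0,0],[0,0,0,0,0,0],[0,0,0,0,0,0],[0,0,0,0,0,0],[0,0,0,0,0,0]], "fingers": 1, "force": 40}}

```text
time_s: 13.58
position: [0.55, -0.0685, 0.087]
ee_rot: [0.73, -0.633, 0.195, 0.17]
wrist_force: [-7.2, 3.5, 2.6]
opening: 0.148
finger_force: 43.6
```

```bash
python3 -c "
from h import *
cur()"
```

```text
hinge-frame mm [-149.6   -0.9   -7.2] rot err deg [-0.03  0.01 -0.01] F tool [-2.5  6.6 -4.5] M [-2.61 -2.27 -0.  ] j [ 0.54  0.29 -0.72  0.64 -0.89 -0.89] 13.5833 0.14843153038562643
```

Gripped: opening 0.148 is about the bar's width. Pressing in.

Call:
{"api": "move_arm", "payload": {"increments": [[0,0.005,0.02,0,0,0],[0,0.01,0.04,0,0,0],[0,0.01,0.06,0,0,0],[0,0.01,0.06,0,0,0],[0,0.01,0.06,0,0,0]]}}

```text
time_s: 14.0
position: [0.5504, -0.0711, 0.0823]
ee_rot: [0.73, -0.633, 0.196, 0.169]
wrist_force: [-7.2, 3.7, 7.1]
opening: 0.153
finger_force: 43.9
```

```bash
python3 -c "
from h import *
cur()"
```

```text
hinge-frame mm [-149.6   -0.9  -12.6] rot err deg [ 0.07  0.   -0.01] F tool [-0.5  6.6 -8.5] M [-2.26 -2.06  0.02] j [ 0.54  0.3  -0.73  0.65 -0.87 -0.9 ] 14.0 0.15252122903558205
```

Call:
{"api": "move_arm", "payload": {"increments": [[0,0.01,0.005,0,0,0],[0,0.02,0.005,0,0,0],[0,0.02,0.005,0,0,0.03],[0,0.02,0.005,0,0,0.06],[0,0.02,0.005,0,0,0.09],[0,0.02,0.005,0,0,0.12],[0,0.02,0.005,0,0,0.12]]}}

```text
time_s: 14.58
position: [0.55, -0.071, 0.0827]
ee_rot: [-0.596, 0.76, -0.225, -0.128]
wrist_force: [-2.0, 3.4, 6.0]
opening: 0.151
finger_force: 43.9
```

```bash
python3 -c "
from h import *
cur()"
```

```text
hinge-frame mm [-149.7   -1.3  -12.1] rot err deg [ 0.21 -0.05 21.92] F tool [ 0.4  1.4 -7.1] M [-0.94 -0.79  0.04] j [ 0.54  0.3  -0.73  0.65 -0.87 -1.28] 14.5833 0.15107879230025203
```

Call:
{"api": "move_arm", "payload": {"increments": [[0,0,0.008,0,0,0.04],[0,0,0.008,0,0,0.08],[0,0,0.008,0,0,0.11],[0,0,0.008,0,0,0.14],[0,0,0.008,0,0,0.17],[0,0,0.008,0,0,0.18],[0,0,0.008,0,0,0.18]]}}

```text
time_s: 15.17
position: [0.5498, -0.0715, 0.0819]
ee_rot: [-0.362, 0.895, -0.252, -0.061]
wrist_force: [-4.2, 3.1, 7.1]
opening: 0.148
finger_force: 43.9
```

```bash
python3 -c "
from h import *
cur()"
```

```text
hinge-frame mm [-149.6   -1.6  -13.1] rot err deg [ 0.17 -0.08 54.12] F tool [ 3.2  1.8 -7.9] M [-1.5   0.18  0.03] j [ 0.54  0.3  -0.73  0.65 -0.87 -1.85] 15.1667 0.14773673529551543
```

Turning freely with low loads. Another 34° to go.

Call:
{"api": "move_arm", "payload": {"increments": [[0,0,0,0,0,0.04],[0,0,0,0,0,0.08],[0,0,0,0,0,0.11],[0,0,0,0,0,0.14],[0,0,0,0,0,0.17],[0,0,0,0,0,0.19],[0,0,0,0,0,0.19]]}}

```text
time_s: 15.75
position: [0.5495, -0.0716, 0.0817]
ee_rot: [-0.082, 0.962, -0.258, 0.016]
wrist_force: [-4.7, 3.5, 6.5]
opening: 0.153
finger_force: 43.9
```

```bash
python3 -c "
from h import *
cur()"
```

```text
hinge-frame mm [-149.7   -1.9  -13.3] rot err deg [ 0.12 -0.12 88.42] F tool [ 4.1  0.4 -7.7] M [-1.66  1.48  0.02] j [ 0.54  0.3  -0.74  0.65 -0.87 -2.45] 15.75 0.1527149484542181
```

Call:
{"api": "move_arm", "payload": {"increments": [[0,0,-0.02,0,0,0],[0,0,-0.045,0,0,0],[0,0,-0.045,0,0,0]]}}

```text
time_s: 16.0
position: [0.5491, -0.0693, 0.0856]
ee_rot: [-0.084, 0.962, -0.258, 0.015]
wrist_force: [-3.3, 1.9, 4.7]
opening: 0.154
finger_force: 43.6
```

Call:
{"api": "move_arm", "payload": {"increments": [[0,0,0,0,0,0],[0,0,0,0,0,0],[0,0,0,0,0,0],[0,0,0,0,0,0],[0,0,0,0,0,0],[0,0,0,0,0,0]], "fingers": -1}}

```text
time_s: 16.5
position: [0.549, -0.0697, 0.0847]
ee_rot: [-0.084, 0.962, -0.258, 0.015]
wrist_force: [-0.5, 0.7, -0.5]
opening: 0.978
finger_force: 0.0
```

Call:
{"api": "move_arm", "payload": {"increments": [[0,0,-0.3,0,0,0],[0,0,-0.6,0,0,0],[0,0,-0.9,0,0,0],[0,0,-1,0,0,0],[0,0,-1,0,0,0]]}}

```text
time_s: 16.92
position: [0.5433, -0.0182, 0.1737]
ee_rot: [-0.084, 0.963, -0.257, 0.017]
wrist_force: [-0.0, 0.2, -0.5]
opening: 0.997
finger_force: 0.0
```

```bash
python3 -c "
from h import *
from station import *
cur();angle()
s=viewer.snapshot('scene');t=viewer.snapshot('top')
a=cv2.resize(s['img'][150:230,225:325,::-1],(500,400),interpolation=cv2.INTER_CUBIC)
b=cv2.resize(t['img'][130:250,320:395,::-1],(250,400),interpolation=cv2.INTER_CUBIC)
cv2.imwrite('pics/t6.png',np.hstack([a,b]))"
```

```text
hinge-frame mm [-150.3   -0.5   93.3] rot err deg [ 0.19 -0.41 88.22] F tool [-0.   0.4  0.3] M [-1.6  -0.05  0.05] j [ 0.66  0.2  -0.58  0.51 -1.12 -2.35] 16.9167 0.997085928542739
corner [315 244] angle 0.0049999999999999906 res 1.8388977063881162 conf 0.91
```

My picture views are used up, so I'll check the stud numerically by matching its silhouette to a model.

```bash
python3 -c "
from h import *
from station import *
import itertools
for n in('scene','top'):
  s=viewer.snapshot(n);r=regions_of(s,'stud_head')
  if not r: print(n,'none');continue
  m=cv2.resize(r[0]['pixels'].astype(np.uint8),None,fx=4,fy=4,interpolation=cv2.INTER_NEAREST)
  res=[]
  for turn,pr in itertools.product((0,.4,.8,1.2,1.55),(0,.002,.005,.008)):
    best=0
    c,sn=np.cos(-turn),np.sin(-turn);z=.024-pr
    bar=[ap(H,(-.15+c*x-sn*y,sn*x+c*y,z+h)) for x in(-.017,.017) for y in(-.007,.007) for h in(0,.02)]
    fl=[ap(H,(-.15+.02*np.cos(a),.02*np.sin(a),z-h)) for a in np.linspace(0,6.28,40) for h in(0,.004)]
    g=np.zeros_like(m)
    for P in(bar,fl): cv2.fillConvexPoly(g,cv2.convexHull(((proj(s,np.array(P))+.5)*4).astype(np.int32)),1)
    for dx in range(-8,9,2):
      for dy in range(-8,9,2):
        q=np.roll(g,(dy,dx),(0,1));best=max(best,((q&m).sum()/(q|m).sum(),dx,dy)) if best else ((q&m).sum()/(q|m).sum(),dx,dy)
    res.append((round(best[0],3),turn,pr,best[1:]))
  print(n,r[0]['conf'],m.sum()/16,sorted(res)[::-1][:6],[q for q in res if q[1]==0][0])
  for q in ('gift_box','soap_bar','tea_tin','honey_jar','jam_jar','relish_jar','sauce_bottle'):print(q,[(np.round(d['centre'],3).tolist()) for d in look_for(s,q)[:1]])
"
```

```text
scene 0.52 348.0 [(np.float64(0.0), 1.55, 0.008, (8, 8)), (np.float64(0.0), 1.55, 0.005, (8, 8)), (np.float64(0.0), 1.55, 0.002, (8, 8)), (np.float64(0.0), 1.55, 0, (8, 8)), (np.float64(0.0), 1.2, 0.008, (8, 8)), (np.float64(0.0), 1.2, 0.005, (8, 8))] (np.float64(0.0), 0, 0, (8, 8))
gift_box [[0.449, 0.023, 0.049]]
soap_bar [[0.617, 0.034, 0.028]]
tea_tin [[0.393, 0.127, 0.066]]
honey_jar [[0.493, 0.126, 0.075]]
jam_jar [[0.58, 0.147, 0.067]]
relish_jar [[0.524, -0.327, 0.074]]
sauce_bottle [[0.632, -0.305, 0.092]]
top 0.63 224.0 [(np.float64(0.86), 1.55, 0, (6, -4)), (np.float64(0.858), 1.55, 0.005, (2, -4)), (np.float64(0.858), 1.55, 0.002, (4, -4)), (np.float64(0.855), 1.55, 0.008, (-2, -4)), (np.float64(0.837), 1.2, 0.008, (-2, -4)), (np.float64(0.835), 1.2, 0.002, (4, -4))] (np.float64(0.807), 0, 0, (4, -4))
gift_box []
soap_bar [[0.615, 0.032, 0.027]]
tea_tin [[0.37, 0.124, 0.074]]
honey_jar [[0.468, 0.121, 0.101]]
jam_jar []
relish_jar [[0.516, -0.334, 0.073]]
sauce_bottle [[0.613, -0.299, 0.105]]
```

The silhouette best fits a turn of 1.55. The spring force of about 5 N as I backed off puts the stud at roughly 2 mm, so it's in the catch. The goods that were detected haven't moved, and the gripper is clear. Handing in.

```bash
python3 -c "
from station import *
print(order.finish_job())"
```

```text
the job is handed in; nothing more can be done
None
```

The job is handed in but no verdict came back: by my last measurements the cover is shut, the stud is turned about 1.54 rad and sprung back to about 2 mm in its catch, the gripper is clear, and all seven goods are where they started.

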